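# Find the empty canister by lifting

## Robot

A 6-joint arm with a two-finger parallel gripper is mounted at the origin on a cart in front of the work surface, level with it; the furniture and walls round the work are solid. World frame = base frame: x ahead of the robot, y to its left, z up, the work surface at z = 0. Lengths are in m, angles in rad, forces in N, time in s.
With the tool pointing down it reaches from about 0.35 to 0.725 m from the base axis. Payload 6 kg.
Tool frame: the origin (TCP) lies midway between the tips of the shut fingers; the grasp point (between the pads) lies 19 mm behind it; z points along the fingers, y is the line along which they close (so a half turn about z gives the same grasp; the last joint's range is limited). The gripper opens to 85 mm and grips with 20 to 120 N. Pads are 22 mm wide; open, the fingers measure 114 mm over their backs; the gripper's body (76 mm by 85 mm) begins 54 mm behind the grasp point. The pads swing forward as they close: fully open they stand 13 mm farther back than shut.
Start: joints at [1.668, 0.04, 0.085, 0, -1.615, -0.334], TCP at [0.141, 0.583, 0.231] pointing down, gripper open.
Joint ranges: [-2.56, 2.56], [-1.29, 2.01], [-1.08, 1.49], [-3.29, 1.98], [-2.81, -0.18], [-2.99, 2.99]. Speed limits (rad/s): [2.57, 2.57, 3.01, 3.14, 3.14, 3.14].

## Interface

Orientations are given as a rotation vector (axis times angle).
In Python, from workcell import telemetry, cams, r gives the robot as it stands. The module is installed in compiled form; this text tells all that it offers.
- The arm moves only by the tool drive_tool, never from a script. Its argument "plan" is a list of rows, each an object with "offset": the shift along the tool's x, y, z in m, a list of three; "turn": the turn, a rotation vector about the tool's x, y, z in degrees, a list of three; "grip": the opening, from 0 (shut) to 1 (fully open). In form: [{"offset": [x, y, z], "turn": [wx, wy, wz], "grip": grip}, ...]. A call has 1 to 12 rows; each row shifts and turns the commanded pose from where the row before left it, along the tool's axes as they then stand; what a row does not reach is not made up. A row lasts 1/8 s, in which the tool goes at most 62.5 mm and 10.7 degrees, less where a joint would pass 70% of its speed; a pose out of reach is approached as far as the arm can. A call with a gripper value outside its range is refused whole. The fingers move at their own pace and stop on an object; "force" is the grip in N (left out, the last holds). Time passes only in rows, so rows that do not move let the fingers close. It gives the time, the measured TCP pose, the force, the opening and the grip force at its end, in the units of the state.
- telemetry.get_obs(): the state, without advancing time (a new reading comes with each control period).
- cams.get_image(name): name is "side" or "top" or "wrist"; returns the picture (400x640x3 uint8, red, green, blue); there is no depth.
- cams.camera_params(name): a dict with "fov_y" (degrees; the focal length in pixels is half the picture's height over the tangent of half this angle, whatever the lens; pixels are square), "cx", "cy" (the principal point, pixels), "R" (3x3) and "t" (3): a world point X has camera coordinates R X + t. Camera axes: x right, y down, z forward; pixel columns grow to the right and rows downward; lengths in m; the calibration is good to about 2 mm. A picture is of the moment at which its call begins: read the wrist's pose just before it. camera_params takes no time and is no camera call; for the wrist camera it gives the pose at the moment of the call.
- r.hand_in(): hands the job in; it is judged then, once.
The state is a dict: "time_s": time; "joints": joint angles; "joint_velocities": joint speeds; "joint_efforts": joint torques, N m; "eef_pos": TCP position; "ee_rot": TCP orientation; "contact_force": force on the tool from outside, world axes, zero at the start; "wrist_torque": the same for the moment, N m; "opening": finger opening in m; "finger_force": force on a finger pad.
Only numpy, scipy, OpenCV 4.12 (cv2) and the standard library are available. Lean on these libraries where they do the work, as an engineer would, in place of code of your own. Each camera call takes 0.05 s, during which the arm holds its last target. There are 200 camera calls.

## Task

Two of the three identical steel canisters on the freezer are full and one is empty: lift them to feel which one is light, and stand the empty one upright in the shallow steel tray, ready for refilling. Put any full one that you lift back where it stood; tip none over and let none fall.

Things in the scene. Friction and masses are not known exactly. Their poses are not given: they have to be found in the camera images.
- canister_1: one of three outwardly identical closed round steel canisters with fixed lids, standing upright, 56 mm diameter, 90 mm tall, straight-sided; origin at the centre of its underside, z axis up along its axis. A full one weighs about 0.5 to 0.7 kg, the empty one about 0.1 to 0.15 kg; which is which cannot be seen and may be any of the three
- canister_2: one of three outwardly identical closed round steel canisters with fixed lids, standing upright, 56 mm diameter, 90 mm tall, straight-sided; origin at the centre of its underside, z axis up along its axis. A full one weighs about 0.5 to 0.7 kg, the empty one about 0.1 to 0.15 kg; which is which cannot be seen and may be any of the three
- canister_3: one of three outwardly identical closed round steel canisters with fixed lids, standing upright, 56 mm diameter, 90 mm tall, straight-sided; origin at the centre of its underside, z axis up along its axis. A full one weighs about 0.5 to 0.7 kg, the empty one about 0.1 to 0.15 kg; which is which cannot be seen and may be any of the three
- tray: shallow open rectangular steel tray fixed on the freezer top, 150 mm along its x by 120 mm along its y, 22 mm high (rolled rim to 24.5 mm), walls 3 mm, floor 3 mm thick; origin at the centre of its underside on the freezer top, z up
Mind the look-alikes: they are no part of the job. What is shaped like the canister_2 but green or turquoise is not meant. What is shaped like the canister_1 but yellow is not meant.

How it is judged:
By the outcome, as a careful person would: the job done as asked, in the order asked, and still so for the second after the job is handed in, with the robot touching nothing.
It also fails if it takes over 58 s, if anything falls off the work surface, if the arm or the gripper's body presses on something with over 40 N, if the wrist force passes 120 N, or if a joint passes its speed limit or range.

## Working session

There is one attempt and no reset: what is moved stays moved. The work goes in short steps, Python scripts to look and compute and a tool call to move; the robot and the scene stay as the last step left them, time stands still between calls to the robot, and variables do not carry over. Pictures are saved under pics/ and viewed, at most 10 in all, crops included, and the job is handed in when it is done.

Besides the shell and the picture viewer there is one more tool, called after "Call:" by a JSON object that holds its "api" and its "payload", one argument or row to a line. drive_tool: Moves the arm, as the interface text tells. Its arguments: {"type":"object","properties":{"plan":{"type":"array"},"force":{"type":"number"}},"required":["plan"]}

```bash
mkdir -p pics; python3 - <<'E'
from workcell import telemetry,cams,r
import cv2,numpy as np
for n in("top","side"):
    im=cams.get_image(n);cv2.imwrite(f"pics/{n}0.png",im[:,:,::-1])
    p=cams.camera_params(n);print(n,p)
o=telemetry.get_obs();print(o)
E
```

```text
top {'fov_y': 51.559319669395, 'cx': 320.9144583481489, 'cy': 202.94497552710726, 'R': array([[-1.56526463e-03, -9.99800535e-01,  1.99108186e-02],
       [-9.93861367e-01, -6.47221964e-04, -1.10630756e-01],
       [ 1.10621576e-01, -1.99617598e-02, -9.93662113e-01]]), 't': array([0.0351238 , 0.46703549, 0.93650894])}
side {'fov_y': 55.02208682054119, 'cx': 319.01602572859343, 'cy': 203.76304071048224, 'R': array([[ 0.99810691, -0.06148892,  0.00130484],
       [-0.03264087, -0.54757948, -0.83611679],
       [ 0.05212642,  0.83449136, -0.54854991]]), 't': array([-0.48698027,  0.05899531,  0.88127154])}
{'time_s': 0.1, 'joints': array([ 1.66770307e+00,  4.07650634e-02,  8.38789395e-02, -4.09890855e-04,
       -1.61551847e+00, -3.33683176e-01]), 'joint_velocities': array([ 1.15018216e-03, -1.32071538e-03,  2.60989338e-03,  9.62782259e-05,
       -3.75640875e-04, -7.70103983e-04]), 'joint_efforts': array([-5.24604155e-03, -3.69346547e+01,  3.48281157e+01,  6.95169300e+00,
       -4.43641344e-03, -6.18286094e-06]), 'eef_pos': array([0.14061227, 0.5829709 , 0.23035341]), 'ee_rot': array([ 3.11795876e+00, -3.70835393e-01, -8.86376648e-05]), 'contact_force': array([-0.21056464,  0.48715142,  0.4355253 ]), 'wrist_torque': array([-0.02296887, -0.00817666, -0.04482618]), 'finger_force': 0.0, 'opening': 0.0853550225327552}
```

View pics/top0.png

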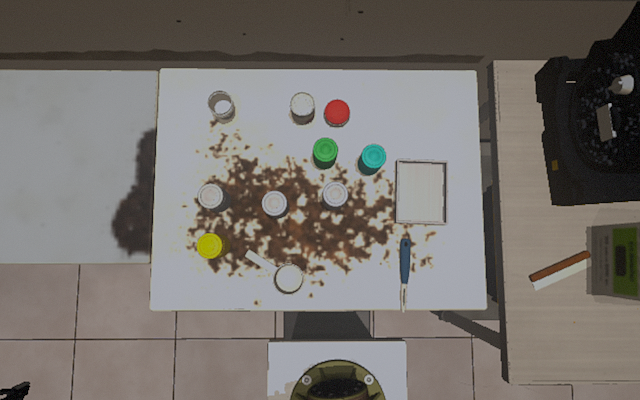

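View pics/side0.png

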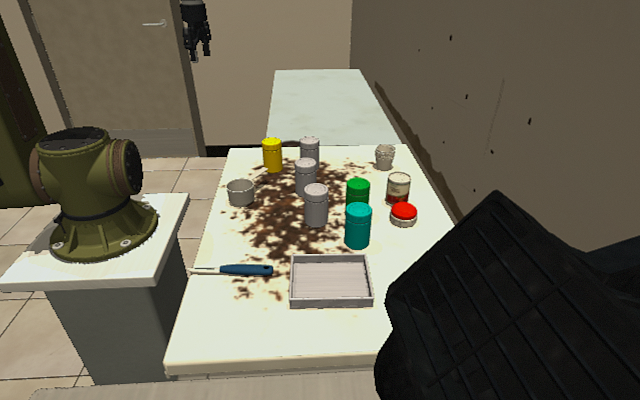

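Top view: grey steel canisters at (210,196), (275,204), (335,194). Possible confusions are the glass (221,105), can (302,107), red tin (337,112), green (325,152), turquoise (373,157), yellow (209,245) and pan (288,278). The tray is at (421,192). By the description I choose the three grey ones, and I'll check them in a close crop.

```bash
cat > h.py <<'E'
import numpy as np
from workcell import cams
def ray(n,u,v,z):
    p=cams.camera_params(n);f=200/np.tan(np.radians(p["fov_y"])/2)
    d=p["R"].T@[(u-p["cx"])/f,(v-p["cy"])/f,1];c=-p["R"].T@p["t"]
    return c+d*(z-c[2])/d[2]
def proj(n,X):
    p=cams.camera_params(n);f=200/np.tan(np.radians(p["fov_y"])/2)
    q=p["R"]@np.array(X)+p["t"];return f*q[0]/q[2]+p["cx"],f*q[1]/q[2]+p["cy"]
E
python3 - <<'E'
from h import *
import cv2
im=cv2.imread("pics/top0.png")
c=im[150:280,185:455];cv2.imwrite("pics/c0.png",cv2.resize(c,(0,0),fx=2.9,fy=2.9,interpolation=cv2.INTER_CUBIC))
s=cv2.imread("pics/side0.png")[120:320,220:420];cv2.imwrite("pics/s0.png",cv2.resize(s,(600,600),interpolation=cv2.INTER_CUBIC))
for u,v,z in((210,196,.09),(275,204,.09),(335,194,.09),(325,152,.09),(373,157,.09),(209,245,.09),(302,103,.06),(397,161,.0245),(446,161,.0245),(446,223,.0245),(397,223,.0245),(152,309,0),(485,309,0),(476,70,0),(160,70,0)):
    print(u,v,ray("top",u,v,z).round(3))
E
```

```text
210 196 [0.475 0.276 0.09 ]
275 204 [0.458 0.135 0.09 ]
335 194 [0.479 0.006 0.09 ]
325 152 [0.573 0.027 0.09 ]
373 157 [ 0.562 -0.079  0.09 ]
209 245 [0.37  0.275 0.09 ]
302 103 [0.694 0.079 0.06 ]
397 161 [ 0.567 -0.145  0.024]
446 161 [ 0.567 -0.261  0.024]
446 223 [ 0.42  -0.256  0.024]
397 223 [ 0.42  -0.142  0.024]
152 309 [0.224 0.424 0.   ]
485 309 [ 0.221 -0.349  0.   ]
476 70 [ 0.804 -0.353  0.   ]
160 70 [0.798 0.429 0.   ]
```

View pics/c0.png

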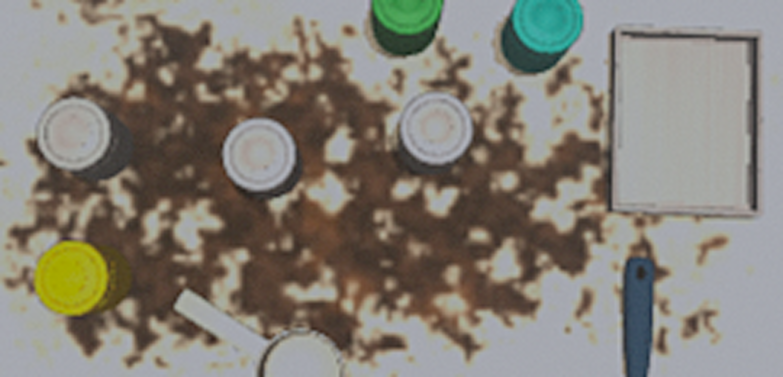

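View pics/s0.png

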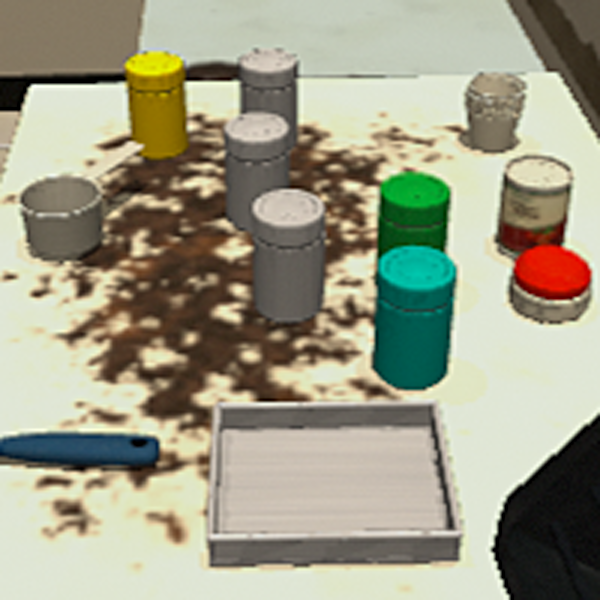

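The crop confirms three grey lidded canisters, with lids at (210,196), (275,203) and (335,194). Lid rays put them at A (0.475,0.275), B (0.459,0.135) and C (0.479,0.005). The tray centre is at (0.494,-0.201), and its measured size of 147×117 mm fits the given one. First I'll move above A.

Call:
{"api": "drive_tool", "payload": {
  "plan": [
    {"offset": [0, 0, 0], "turn": [0, 0, -6.8], "grip": 1},
    {"offset": [0, 0, 0], "turn": [0, 0, -6.8], "grip": 1},
    {"offset": [0.037, 0.034, 0], "turn": [0, 0, 0], "grip": 1},
    {"offset": [0.037, 0.034, 0], "turn": [0, 0, 0], "grip": 1},
    {"offset": [0.037, 0.034, 0], "turn": [0, 0, 0], "grip": 1},
    {"offset": [0.037, 0.034, 0], "turn": [0, 0, 0], "grip": 1},
    {"offset": [0.037, 0.034, 0], "turn": [0, 0, 0], "grip": 1},
    {"offset": [0.037, 0.034, 0], "turn": [0, 0, 0], "grip": 1},
    {"offset": [0.037, 0.034, 0], "turn": [0, 0, 0], "grip": 1},
    {"offset": [0.037, 0.034, 0], "turn": [0, 0, 0], "grip": 1},
    {"offset": [0.037, 0.034, 0], "turn": [0, 0, 0], "grip": 1},
    {"offset": [0, 0, 0], "turn": [0, 0, 0], "grip": 1}
  ],
  "force": 40
}}

```text
time_s: 1.6
eef_pos: [0.4755, 0.2751, 0.2305]
ee_rot: [3.14, -0.006, -0.001]
contact_force: [-0.4, 0.0, -1.2]
opening: 0.0856
finger_force: 0.0
```

```bash
python3 - <<'E'
from h import *
from workcell import telemetry
import cv2
o=telemetry.get_obs();print(o["eef_pos"],o["ee_rot"],o["joints"].round(2))
im=cams.get_image("wrist");cv2.imwrite("pics/w0.png",im[:,:,::-1])
for X in((.475,.275),(.459,.135),(.479,.005)): print(proj("wrist",(*X,.09)))
E
```

```text
[0.47546134 0.27505689 0.23052928] [ 3.14019701e+00 -5.98634005e-03 -1.36452730e-03] [ 0.89 -0.09 -0.05  0.   -1.62  0.68]
(np.float64(322.59067149338995), np.float64(189.26326860448563))
(np.float64(469.76453425274167), np.float64(205.05698732915965))
(np.float64(612.0024267464034), np.float64(184.05305159619306))
```

View pics/w0.png

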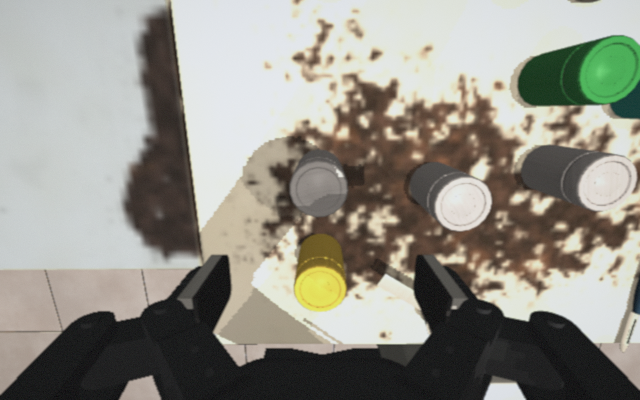

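The wrist view has lid A at (319,189), B at (463,203) and C at (605,181). My predictions were about 3 to 7 px to the right of these, so the canisters stand 2 to 4 mm further in +y. I'll correct for that and go down on A.

Call:
{"api": "drive_tool", "payload": {
  "plan": [
    {"offset": [0, -0.002, 0.04], "turn": [0, 0, 0], "grip": 1},
    {"offset": [0, 0, 0.04], "turn": [0, 0, 0], "grip": 1},
    {"offset": [0, 0, 0.04], "turn": [0, 0, 0], "grip": 1},
    {"offset": [0, 0, 0.04], "turn": [0, 0, 0], "grip": 1},
    {"offset": [0, 0, 0.023], "turn": [0, 0, 0], "grip": 1},
    {"offset": [0, 0, 0.01], "turn": [0, 0, 0], "grip": 1},
    {"offset": [0, 0, 0], "turn": [0, 0, 0], "grip": 0.6},
    {"offset": [0, 0, 0], "turn": [0, 0, 0], "grip": 0.4},
    {"offset": [0, 0, 0], "turn": [0, 0, 0], "grip": 0.4},
    {"offset": [0, 0, 0], "turn": [0, 0, 0], "grip": 0.4},
    {"offset": [0, 0, 0], "turn": [0, 0, 0], "grip": 0.4},
    {"offset": [0, 0, 0], "turn": [0, 0, 0], "grip": 0.4}
  ],
  "force": 45
}}

```text
time_s: 3.15
eef_pos: [0.4746, 0.2798, 0.04]
ee_rot: [-3.14, -0.001, -0.003]
contact_force: [-1.6, -1.1, 5.4]
opening: 0.0549
finger_force: 49.0
```

Call:
{"api": "drive_tool", "payload": {
  "plan": [
    {"offset": [0, 0, -0.01], "turn": [0, 0, 0], "grip": 0.4},
    {"offset": [0, 0, -0.015], "turn": [0, 0, 0], "grip": 0.4},
    {"offset": [0, 0, -0.015], "turn": [0, 0, 0], "grip": 0.4},
    {"offset": [0, 0, 0], "turn": [0, 0, 0], "grip": 0.4},
    {"offset": [0, 0, 0], "turn": [0, 0, 0], "grip": 0.4},
    {"offset": [0, 0, 0], "turn": [0, 0, 0], "grip": 0.4},
    {"offset": [0, 0, 0], "turn": [0, 0, 0], "grip": 0.4},
    {"offset": [0, 0, 0], "turn": [0, 0, 0], "grip": 0.4}
  ]
}}

```text
time_s: 4.15
eef_pos: [0.4738, 0.2793, 0.0781]
ee_rot: [3.141, 0.001, -0.0]
contact_force: [1.0, -0.2, -5.8]
opening: 0.0553
finger_force: 48.9
```

```bash
python3 - <<'E'
from h import *
from workcell import telemetry
import cv2
o=telemetry.get_obs();print({k:np.round(o[k],3) for k in("eef_pos","contact_force","joint_efforts","opening")})
im=cams.get_image("side");cv2.imwrite("pics/s1.png",cv2.resize(im[90:290,200:440,::-1],(0,0),fx=2.5,fy=2.5))
E
```

```text
{'eef_pos': array([0.474, 0.279, 0.078]), 'contact_force': array([ 0.955, -0.237, -5.81 ]), 'joint_efforts': array([-1.0000e-03, -3.3928e+01,  3.6886e+01,  7.8560e+00,  1.0000e-03,
       -0.0000e+00]), 'opening': np.float64(0.055)}
```

View pics/s1.png

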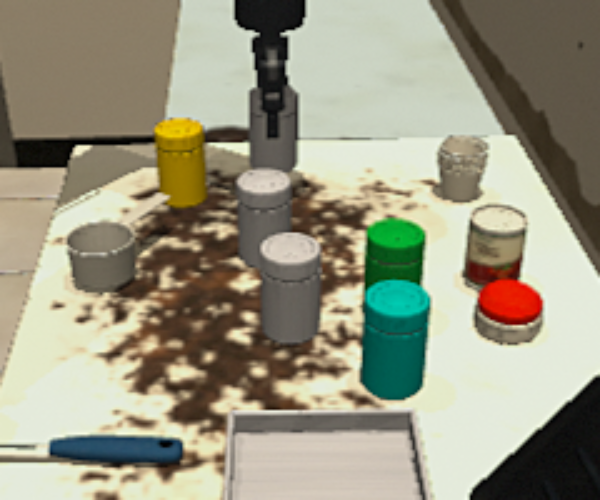

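The crop shows A held upright and clear of the top at (273,130). The vertical force is −5.8 N, so A is full. I'll put it back.

Call:
{"api": "drive_tool", "payload": {
  "plan": [
    {"offset": [0, 0, 0.015], "turn": [0, 0, 0], "grip": 0.4},
    {"offset": [0, 0, 0.012], "turn": [0, 0, 0], "grip": 0.4},
    {"offset": [0, 0, 0.006], "turn": [0, 0, 0], "grip": 0.4},
    {"offset": [0, 0, 0.004], "turn": [0, 0, 0], "grip": 0.4},
    {"offset": [0, 0, 0.002], "turn": [0, 0, 0], "grip": 0.4},
    {"offset": [0, 0, 0], "turn": [0, 0, 0], "grip": 0.4},
    {"offset": [0, 0, 0], "turn": [0, 0, 0], "grip": 0.4}
  ]
}}

```text
time_s: 5.08
eef_pos: [0.4742, 0.2795, 0.0401]
ee_rot: [-3.141, -0.001, -0.001]
contact_force: [-1.9, -2.4, 0.2]
opening: 0.0551
finger_force: 49.0
```

Call:
{"api": "drive_tool", "payload": {
  "plan": [
    {"offset": [0, 0, 0], "turn": [0, 0, 0], "grip": 0.75},
    {"offset": [0, 0, 0], "turn": [0, 0, 0], "grip": 1},
    {"offset": [0, 0, 0], "turn": [0, 0, 0], "grip": 1},
    {"offset": [0, 0, 0], "turn": [0, 0, 0], "grip": 1},
    {"offset": [0, 0, -0.03], "turn": [0, 0, 0], "grip": 1},
    {"offset": [0, 0, -0.04], "turn": [0, 0, 0], "grip": 1},
    {"offset": [0, 0, -0.05], "turn": [0, 0, 0], "grip": 1},
    {"offset": [0, 0, 0], "turn": [0, 0, 0], "grip": 1}
  ]
}}

```text
time_s: 6.08
eef_pos: [0.4758, 0.2807, 0.1647]
ee_rot: [-3.136, -0.001, -0.011]
contact_force: [-0.5, 0.2, -0.4]
opening: 0.0854
finger_force: 0.0
```

Call:
{"api": "drive_tool", "payload": {
  "plan": [
    {"offset": [-0.005, 0.046, 0], "turn": [0, 0, 0], "grip": 1},
    {"offset": [-0.006, 0.046, 0], "turn": [0, 0, 0], "grip": 1},
    {"offset": [-0.005, 0.046, 0], "turn": [0, 0, 0], "grip": 1},
    {"offset": [0, 0, 0], "turn": [0, 0, 0], "grip": 1},
    {"offset": [0, 0, 0], "turn": [0, 0, 0], "grip": 1}
  ]
}}

```text
time_s: 6.7
eef_pos: [0.458, 0.1415, 0.159]
ee_rot: [-3.141, -0.0, 0.0]
contact_force: [-0.3, 0.3, -0.4]
opening: 0.0854
finger_force: 0.0
```

```bash
python3 - <<'E'
from h import *
from workcell import telemetry
import cv2
o=telemetry.get_obs();print(o["eef_pos"],o["ee_rot"])
im=cams.get_image("top");cv2.imwrite("pics/t1.png",cv2.resize(im[80:300,150:460,::-1],(0,0),fx=2.5,fy=2.5,interpolation=cv2.INTER_CUBIC))
E
```

```text
[0.45798776 0.14149419 0.15902906] [-3.14143979e+00 -1.83508083e-04  9.21149755e-05]
```

View pics/t1.png

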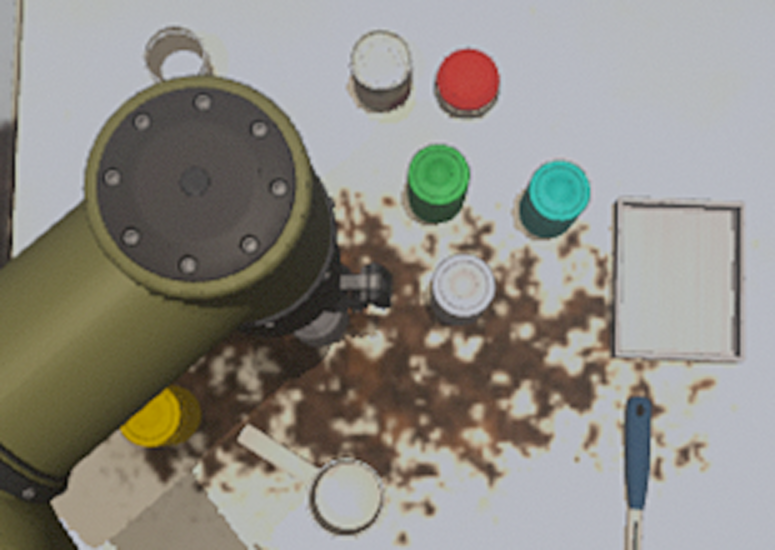

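The arm is over B; C at crop (463,287) stands as before. I'll go down on B.

Call:
{"api": "drive_tool", "payload": {
  "plan": [
    {"offset": [0.001, 0.003, 0.04], "turn": [0, 0, 0], "grip": 1},
    {"offset": [0, 0, 0.04], "turn": [0, 0, 0], "grip": 1},
    {"offset": [0, 0, 0.03], "turn": [0, 0, 0], "grip": 1},
    {"offset": [0, 0, 0.01], "turn": [0, 0, 0], "grip": 1},
    {"offset": [0, 0, 0], "turn": [0, 0, 0], "grip": 0.6},
    {"offset": [0, 0, 0], "turn": [0, 0, 0], "grip": 0.4},
    {"offset": [0, 0, 0], "turn": [0, 0, 0], "grip": 0.4},
    {"offset": [0, 0, 0], "turn": [0, 0, 0], "grip": 0.4},
    {"offset": [0, 0, 0], "turn": [0, 0, 0], "grip": 0.4},
    {"offset": [0, 0, 0], "turn": [0, 0, 0], "grip": 0.4}
  ],
  "force": 45
}}

```text
time_s: 8.0
eef_pos: [0.46, 0.1394, 0.041]
ee_rot: [-3.14, -0.002, -0.005]
contact_force: [-1.3, 3.9, 5.6]
opening: 0.0553
finger_force: 48.5
```

Call:
{"api": "drive_tool", "payload": {
  "plan": [
    {"offset": [0, 0, -0.01], "turn": [0, 0, 0], "grip": 0.4},
    {"offset": [0, 0, -0.015], "turn": [0, 0, 0], "grip": 0.4},
    {"offset": [0, 0, -0.015], "turn": [0, 0, 0], "grip": 0.4},
    {"offset": [0, 0, 0], "turn": [0, 0, 0], "grip": 0.4},
    {"offset": [0, 0, 0], "turn": [0, 0, 0], "grip": 0.4},
    {"offset": [0, 0, 0], "turn": [0, 0, 0], "grip": 0.4},
    {"offset": [0, 0, 0], "turn": [0, 0, 0], "grip": 0.4},
    {"offset": [0, 0, 0], "turn": [0, 0, 0], "grip": 0.4}
  ]
}}

```text
time_s: 9.0
eef_pos: [0.4589, 0.1383, 0.079]
ee_rot: [3.141, 0.001, -0.001]
contact_force: [0.6, 0.1, -6.3]
opening: 0.0551
finger_force: 49.0
```

B is full too (−6.3 N). I'll put it back and go to C.

Call:
{"api": "drive_tool", "payload": {
  "plan": [
    {"offset": [0, 0, 0.015], "turn": [0, 0, 0], "grip": 0.4},
    {"offset": [0, 0, 0.012], "turn": [0, 0, 0], "grip": 0.4},
    {"offset": [0, 0, 0.006], "turn": [0, 0, 0], "grip": 0.4},
    {"offset": [0, 0, 0.004], "turn": [0, 0, 0], "grip": 0.4},
    {"offset": [0, 0, 0.002], "turn": [0, 0, 0], "grip": 0.4},
    {"offset": [0, 0, 0], "turn": [0, 0, 0], "grip": 0.4},
    {"offset": [0, 0, 0], "turn": [0, 0, 0], "grip": 0.4}
  ]
}}

```text
time_s: 9.88
eef_pos: [0.4593, 0.1384, 0.0411]
ee_rot: [3.142, 0.001, 0.001]
contact_force: [-3.0, -0.5, -0.5]
opening: 0.0553
finger_force: 49.3
```

Call:
{"api": "drive_tool", "payload": {
  "plan": [
    {"offset": [0, 0, 0], "turn": [0, 0, 0], "grip": 0.75},
    {"offset": [0, 0, 0], "turn": [0, 0, 0], "grip": 1},
    {"offset": [0, 0, 0], "turn": [0, 0, 0], "grip": 1},
    {"offset": [0, 0, 0], "turn": [0, 0, 0], "grip": 1},
    {"offset": [0, 0, -0.03], "turn": [0, 0, 0], "grip": 1},
    {"offset": [0, 0, -0.04], "turn": [0, 0, 0], "grip": 1},
    {"offset": [0, 0, -0.05], "turn": [0, 0, 0], "grip": 1},
    {"offset": [0, 0, 0], "turn": [0, 0, 0], "grip": 1},
    {"offset": [0.007, 0.043, 0], "turn": [0, 0, 0], "grip": 1},
    {"offset": [0.007, 0.043, 0], "turn": [0, 0, 0], "grip": 1},
    {"offset": [0.006, 0.043, 0], "turn": [0, 0, 0], "grip": 1},
    {"offset": [0, 0, 0], "turn": [0, 0, 0], "grip": 1}
  ]
}}

```text
time_s: 11.38
eef_pos: [0.479, 0.0072, 0.1597]
ee_rot: [3.141, -0.005, -0.001]
contact_force: [-0.6, 0.7, -1.1]
opening: 0.0855
finger_force: 0.0
```

```bash
python3 - <<'E'
from h import *
from workcell import telemetry
import cv2
o=telemetry.get_obs();print(o["eef_pos"],o["ee_rot"])
im=cams.get_image("wrist");cv2.imwrite("pics/w1.png",im[:,:,::-1])
print(proj("wrist",(.479,.008,.09)),proj("wrist",(.459,.137,.09)))
E
```

```text
[0.47898263 0.00723099 0.15971198] [ 3.14105355e+00 -4.81243822e-03 -1.05495899e-03]
(np.float64(321.621100489148), np.float64(213.75245717247725)) (np.float64(146.9646268362169), np.float64(239.9721795812245))
```

View pics/w1.png

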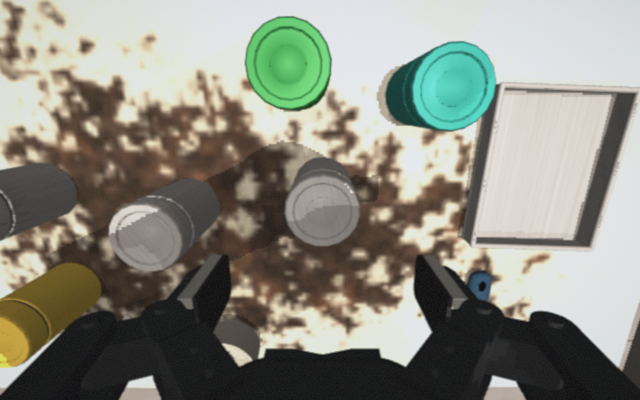

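The wrist view shows C's lid at (322,209), where predicted, and the replaced B at (146,238) upright. I'll grasp C.

Call:
{"api": "drive_tool", "payload": {
  "plan": [
    {"offset": [0.001, 0, 0.04], "turn": [0, 0, 0], "grip": 1},
    {"offset": [0, 0, 0.04], "turn": [0, 0, 0], "grip": 1},
    {"offset": [0, 0, 0.03], "turn": [0, 0, 0], "grip": 1},
    {"offset": [0, 0, 0.01], "turn": [0, 0, 0], "grip": 1},
    {"offset": [0, 0, 0], "turn": [0, 0, 0], "grip": 0.6},
    {"offset": [0, 0, 0], "turn": [0, 0, 0], "grip": 0.4},
    {"offset": [0, 0, 0], "turn": [0, 0, 0], "grip": 0.4},
    {"offset": [0, 0, 0], "turn": [0, 0, 0], "grip": 0.4},
    {"offset": [0, 0, 0], "turn": [0, 0, 0], "grip": 0.4},
    {"offset": [0, 0, 0], "turn": [0, 0, 0], "grip": 0.4}
  ],
  "force": 40
}}

```text
time_s: 12.68
eef_pos: [0.4812, 0.0098, 0.0421]
ee_rot: [-3.141, -0.001, -0.005]
contact_force: [-0.7, 2.0, 5.7]
opening: 0.0553
finger_force: 42.6
```

Call:
{"api": "drive_tool", "payload": {
  "plan": [
    {"offset": [0, 0, -0.01], "turn": [0, 0, 0], "grip": 0.4},
    {"offset": [0, 0, -0.015], "turn": [0, 0, 0], "grip": 0.4},
    {"offset": [0, 0, -0.015], "turn": [0, 0, 0], "grip": 0.4},
    {"offset": [0, 0, 0], "turn": [0, 0, 0], "grip": 0.4},
    {"offset": [0, 0, 0], "turn": [0, 0, 0], "grip": 0.4},
    {"offset": [0, 0, 0], "turn": [0, 0, 0], "grip": 0.4},
    {"offset": [0, 0, 0], "turn": [0, 0, 0], "grip": 0.4},
    {"offset": [0, 0, 0], "turn": [0, 0, 0], "grip": 0.4}
  ]
}}

```text
time_s: 13.68
eef_pos: [0.48, 0.0094, 0.0801]
ee_rot: [3.141, 0.001, -0.001]
contact_force: [-0.1, 0.5, -0.7]
opening: 0.0552
finger_force: 42.6
```

C reads −0.7 N with a 42 N grip at 55 mm opening, so it is the empty one. I'll carry it to the tray.

Call:
{"api": "drive_tool", "payload": {
  "plan": [
    {"offset": [0, 0, -0.03], "turn": [0, 0, 0], "grip": 0.4},
    {"offset": [0, 0, -0.03], "turn": [0, 0, 0], "grip": 0.4},
    {"offset": [0.002, 0.03, 0], "turn": [0, 0, 0], "grip": 0.4},
    {"offset": [0.002, 0.035, 0], "turn": [0, 0, 0], "grip": 0.4},
    {"offset": [0.003, 0.04, 0], "turn": [0, 0, 0], "grip": 0.4},
    {"offset": [0.003, 0.04, 0], "turn": [0, 0, 0], "grip": 0.4},
    {"offset": [0.002, 0.035, 0], "turn": [0, 0, 0], "grip": 0.4},
    {"offset": [0.002, 0.028, 0], "turn": [0, 0, 0], "grip": 0.4},
    {"offset": [0, 0, 0], "turn": [0, 0, 0], "grip": 0.4},
    {"offset": [0, 0, 0], "turn": [0, 0, 0], "grip": 0.4}
  ]
}}

```text
time_s: 14.92
eef_pos: [0.4941, -0.1983, 0.1401]
ee_rot: [-3.141, -0.001, 0.001]
contact_force: [0.1, 1.1, -1.7]
opening: 0.0553
finger_force: 42.9
```

```bash
python3 - <<'E'
from h import *
from workcell import telemetry
import cv2
o=telemetry.get_obs();print(o["eef_pos"],o["ee_rot"],o["contact_force"],o["opening"])
im=cams.get_image("side");cv2.imwrite("pics/s2.png",cv2.resize(im[90:330,200:440,::-1],(0,0),fx=2.5,fy=2.5))
E
```

```text
[ 0.49409004 -0.1983061   0.14011058] [-3.14147782e+00 -5.06060795e-04  5.66017435e-04] [ 0.05291887  1.11096473 -1.70818019] 0.05533615556692094
```

View pics/s2.png

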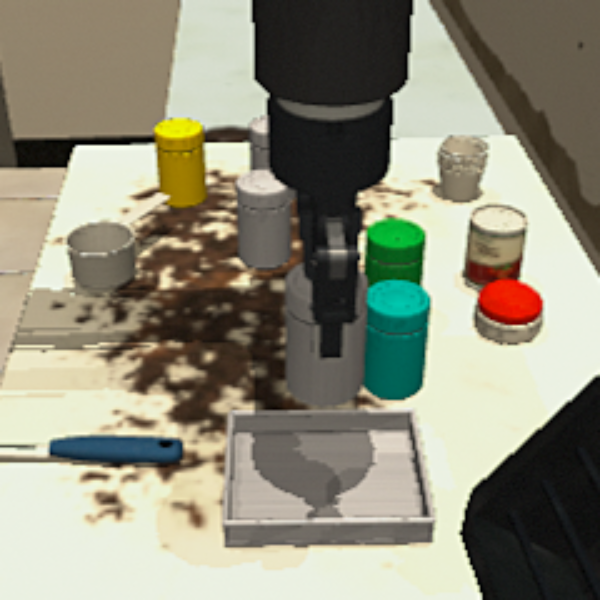

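The side view shows the canister hanging upright over the tray at crop (325,335), with A and B still standing. I'll lower it 95 mm to the 3 mm floor.

Call:
{"api": "drive_tool", "payload": {
  "plan": [
    {"offset": [0, 0, 0.02], "turn": [0, 0, 0], "grip": 0.4},
    {"offset": [0, 0, 0.025], "turn": [0, 0, 0], "grip": 0.4},
    {"offset": [0, 0, 0.02], "turn": [0, 0, 0], "grip": 0.4},
    {"offset": [0, 0, 0.015], "turn": [0, 0, 0], "grip": 0.4},
    {"offset": [0, 0, 0.008], "turn": [0, 0, 0], "grip": 0.4},
    {"offset": [0, 0, 0.004], "turn": [0, 0, 0], "grip": 0.4},
    {"offset": [0, 0, 0.002], "turn": [0, 0, 0], "grip": 0.4},
    {"offset": [0, 0, 0.001], "turn": [0, 0, 0], "grip": 0.4},
    {"offset": [0, 0, 0], "turn": [0, 0, 0], "grip": 0.4},
    {"offset": [0, 0, 0], "turn": [0, 0, 0], "grip": 0.4}
  ]
}}

```text
time_s: 16.23
eef_pos: [0.4943, -0.1986, 0.0456]
ee_rot: [3.141, 0.001, 0.001]
contact_force: [0.1, -0.4, -1.0]
opening: 0.0552
finger_force: 42.9
```

Call:
{"api": "drive_tool", "payload": {
  "plan": [
    {"offset": [0, 0, 0.001], "turn": [0, 0, 0], "grip": 0.4},
    {"offset": [0, 0, 0.001], "turn": [0, 0, 0], "grip": 0.4},
    {"offset": [0, 0, 0], "turn": [0, 0, 0], "grip": 0.4},
    {"offset": [0, 0, 0], "turn": [0, 0, 0], "grip": 0.4}
  ]
}}

```text
time_s: 16.73
eef_pos: [0.4945, -0.1987, 0.0451]
ee_rot: [3.141, 0.002, 0.002]
contact_force: [-3.6, 2.9, 7.6]
opening: 0.0552
finger_force: 43.7
```

Contact is felt (7.6 N), so it stands on the floor. I'll release and withdraw.

Call:
{"api": "drive_tool", "payload": {
  "plan": [
    {"offset": [0, 0, -0.001], "turn": [0, 0, 0], "grip": 0.4},
    {"offset": [0, 0, 0], "turn": [0, 0, 0], "grip": 0.7},
    {"offset": [0, 0, 0], "turn": [0, 0, 0], "grip": 1},
    {"offset": [0, 0, 0], "turn": [0, 0, 0], "grip": 1},
    {"offset": [0, 0, 0], "turn": [0, 0, 0], "grip": 1},
    {"offset": [0, 0, -0.02], "turn": [0, 0, 0], "grip": 1},
    {"offset": [0, 0, -0.04], "turn": [0, 0, 0], "grip": 1},
    {"offset": [0, 0, -0.05], "turn": [0, 0, 0], "grip": 1},
    {"offset": [0, 0, -0.05], "turn": [0, 0, 0], "grip": 1},
    {"offset": [0, 0, -0.04], "turn": [0, 0, 0], "grip": 1},
    {"offset": [0, 0, 0], "turn": [0, 0, 0], "grip": 1},
    {"offset": [0, 0, 0], "turn": [0, 0, 0], "grip": 1}
  ]
}}

```text
time_s: 18.23
eef_pos: [0.494, -0.1983, 0.2434]
ee_rot: [-3.141, -0.001, 0.001]
contact_force: [-0.3, -0.3, -0.4]
opening: 0.0854
finger_force: 0.0
```

```bash
python3 - <<'E'
import cv2
from workcell import cams
im=cams.get_image("side");cv2.imwrite("pics/s3.png",cv2.resize(im[90:330,200:440,::-1],(0,0),fx=2.5,fy=2.5))
E
```

```text
(no output)
```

View pics/s3.png

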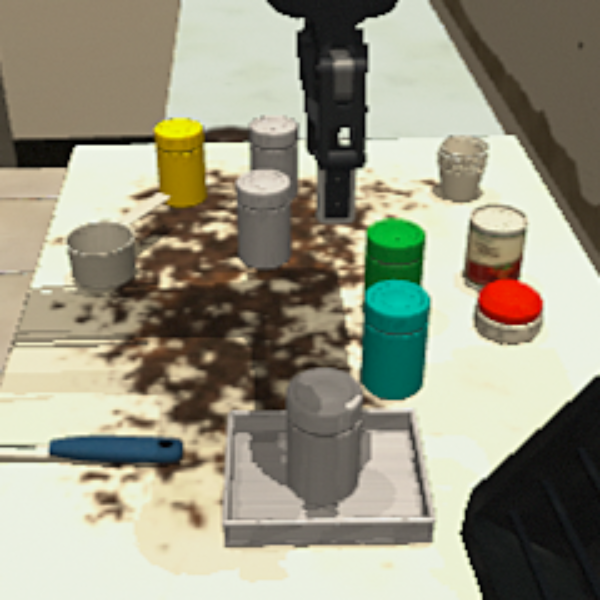

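The empty canister stands upright in the middle of the tray at crop (325,440). A (274,145) and B (264,220) stand where they were, and the gripper is clear.

```bash
python3 -c "
from workcell import r
print(r.hand_in())"
```

```text
the job is handed in; nothing more can be done
None
```

The empty canister, the one that stood nearest the tray, now stands upright in the tray. The two full ones are back where they stood, and I handed the job in at about 18 s on the robot's clock.

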